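# Slide the tip box home into the corner stop

## Robot

A 6-joint arm with a two-finger parallel gripper is mounted at the origin on a cart in front of the work surface, level with it; the furniture and walls round the work are solid. World frame = base frame: x ahead of the robot, y to its left, z up, the work surface at z = 0. Lengths are in m, angles in rad, forces in N, time in s.
With the tool pointing down it reaches from about 0.375 to 0.975 m from the base axis. Payload 3.8 kg.
Tool frame: the origin (TCP) lies at the very end of the fingers, on their centre line; the grasp point (between the pads) lies 19 mm behind it (bot.pinch_z is the distance from the TCP to the grasp point, in m); x points along the fingers, y is the direction in which the jaws open and shut, and the axes are right-handed (so a half turn about x gives the same grasp; the last joint's range is limited). The gripper opens to 85 mm and grips with 20 to 120 N. Pads are 22 mm wide; open, the fingers measure 114 mm over their backs; the gripper's body (76 mm by 85 mm) begins 54 mm behind the grasp point. The pads swing forward as they close: fully open they stand 13 mm farther back than shut.
Start: joints at [1.087, 0.264, 1.604, -0, 1.274, -0.037], TCP at [0.292, 0.609, 0.231] pointing down, gripper open.
Joint ranges: [-2.63, 2.63], [-0.94, 2.18], [0.31, 2.57], [-1.31, 4.45], [0, 2.66], [-2.55, 2.55]. Speed limits (rad/s): [2.57, 2.57, 3.14, 3.14, 3.14, 3.14].

## Interface

Orientations are given as a rotation vector (axis times angle).
In Python, from workcell import monitor, imaging, finish_job, bot gives the robot as it stands.
- The arm moves only by the tool jog_arm, never from a script. Its argument "rows" is a list of rows, each a list of 7 numbers: the shift along the tool's x, y, z in m, then the turn, a rotation vector about the tool's x, y, z in rad, then the opening in per cent of the stroke, from 0 (shut) to 100 (fully open). A call has 1 to 20 rows; each row is the pose to reach, as a shift and turn from the pose measured when the call began, along the tool's axes at that moment; what a row does not reach only later rows make up. A row lasts 1/10 s, in which the tool goes at most 50 mm and 8.59 degrees, less where a joint would pass 70% of its speed; a pose out of reach is approached as far as the arm can. A call with a gripper value outside its range is refused whole. The fingers move at their own pace and stop on an object; "force" is the grip in N (left out, the last holds). Time passes only in rows, so rows that repeat a pose let the fingers close. It gives the time, the measured TCP pose, the force and the opening at its end, in the units of the state.
- monitor.read_state(): the state, without advancing time (a new reading comes with each control period).
- imaging.read_camera(name): name is "scene" or "top" or "wrist"; returns the picture (384x512x3 uint8, blue, green, red); there is no depth.
- imaging.camera_params(name): a dict with "fx", "fy", "cx", "cy" (pixels), "T" (4x4, takes a point from camera to world coordinates); the wrist camera has in their place "T_tool_cam" (4x4, takes a point from camera to tool coordinates, whose origin is the TCP and whose axes are the tool frame's). Camera axes: x right, y down, z forward; pixel columns grow to the right and rows downward; lengths in m; the calibration is good to about 2 mm. A picture is of the moment at which its call begins: read the wrist's pose just before it. camera_params takes no time and is no camera call.
- finish_job(): hands the job in, once; it reports no verdict.
The state is a dict: "time": time; "q": joint angles; "joint_vel": joint speeds; "joint_torque": joint torques, N m; "tool_pos": TCP position; "tcp_rot": TCP orientation; "wrist_force": force on the tool from outside, world axes, zero at the start; "torque": the same for the moment, N m; "width": opening from 0.0 (shut) to 1.0 (fully open).
Only numpy, scipy, OpenCV 4.12 (cv2) and the standard library are available. Lean on these libraries where they do the work, as an engineer would, in place of code of your own. Each camera call takes 0.05 s, during which the arm holds its last target. There are 200 camera calls.

## Task

Push the blue pipette-tip box along the worktop into the inner corner of the aluminium L-shaped stop, until its far long side lies flat against the long rail and its left end is against the short stop. Only push it: do not straddle it with the fingers, lift it or tip it over. Leave the vial, the beaker and the timer where they stand.

Things in the scene. Friction and masses are not known exactly. Their poses are not given: they have to be found in the camera images.
- tip_box: closed blue pipette-tip box, clear lid fixed shut, 70 mm (x) by 118 mm (y) and 74 mm high, 0.11 to 0.24 kg, loose. Origin: centre of its underside; faces 35 mm from it in x, 59 mm in y. x points from its front to its far (hinge) long side, y along its length to its left end. Starts 5 to 11 cm short of the rail, 8 to 16 cm short of the short stop, turned up to 20 degrees
- corner_stop: aluminium L fixed to the worktop, 26 mm high, 14 mm thick. Origin: inner corner at worktop height. Long rail: inner face x = 0, from y = 0 to -270 mm. Short stop: inner face y = 0, from x = 0 to -90 mm. x points away from the robot at the rail, y left at the short stop; the free side is x < 0, y < 0. The box fully home has its origin at x = -35 mm, y = -59 mm here
- vial: small glass vial with a white cap, 23 mm across, 49 mm high, standing loose. Origin: centre of its underside
- beaker: small glass beaker, 46 to 49 mm across, 62 mm high, standing loose. Origin: centre of its underside
- timer: white bench timer, 64 by 62 mm, 16 mm high, lying loose outside the short stop. Origin: centre of its underside
Things that resemble listed ones, but are neither listed nor needed, are in the scene too. What is shaped like the tip_box but pink is not meant.

How it is judged:
By the outcome, as a careful person would: the job done as asked, in the order asked, and still so for the second after the job is handed in, with the robot touching nothing.
It also fails if it takes over 48 s, if anything falls off the work surface, if the arm or the gripper's body presses on something with over 40 N, if the wrist force passes 120 N, or if a joint passes its speed limit or range.

## Working session

There is one attempt and no reset: what is moved stays moved. The work goes in short steps, Python scripts to look and compute and a tool call to move; the robot and the scene stay as the last step left them, time stands still between calls to the robot, and variables do not carry over. Pictures are saved under pics/ and viewed, about 8 in all and at most 12, crops included, and the job is handed in when it is done.

Besides the shell and the picture viewer there is one more tool, called after "Emit:" by a JSON object that holds its "op" and its "data", one argument or row to a line. jog_arm: Moves the arm, as the interface text tells. Its arguments: {"type":"object","properties":{"rows":{"type":"array","items":{"type":"array","items":{"type":"number"}}},"force":{"type":"number"}},"required":["rows"]}

```bash
mkdir -p pics
python3 - <<'E'
from workcell import monitor, imaging
import cv2,numpy as np
np.set_printoptions(precision=4,suppress=True)
for n in("scene","top"):
    cv2.imwrite(f"pics/{n}0.png",imaging.read_camera(n)); print(n,imaging.camera_params(n))
print(imaging.camera_params("wrist"));print(monitor.read_state())
E
```

```text
scene {'fx': 377.8293589615291, 'fy': 377.8293589615291, 'cx': 265.1234796595918, 'cy': 193.50228888448183, 'T': array([[ 0.4871, -0.6154,  0.6197, -0.0466],
       [-0.8733, -0.3521,  0.3368, -0.2843],
       [ 0.0109, -0.7052, -0.7089,  0.7209],
       [ 0.    ,  0.    ,  0.    ,  1.    ]])}
top {'fx': 448.3312412782871, 'fy': 448.3312412782871, 'cx': 256.8617175252347, 'cy': 193.39200863415337, 'T': array([[-0.0427, -0.9774,  0.2069,  0.3283],
       [-0.9991,  0.0415, -0.0101,  0.0218],
       [ 0.0013, -0.2071, -0.9783,  1.1134],
       [ 0.    ,  0.    ,  0.    ,  1.    ]])}
{'fx': 290.1150668943556, 'fy': 290.1150668943556, 'cx': 256.8253402992991, 'cy': 192.90644877640872, 'T_tool_cam': array([[-0.0009, -0.2632,  0.9647, -0.1421],
       [ 1.    ,  0.0005,  0.001 , -0.0003],
       [-0.0008,  0.9647,  0.2632, -0.0662],
       [ 0.    ,  0.    ,  0.    ,  1.    ]])}
{'time': 0.1, 'q': array([ 1.0871,  0.2647,  1.6053, -0.    ,  1.2737, -0.0369]), 'joint_vel': array([ 0.    , -0.0016, -0.0017,  0.    , -0.0012, -0.0001]), 'joint_torque': array([  0.0002, -51.6705, -36.859 ,  -0.0001,   0.0063,   0.    ]), 'tool_pos': array([0.2914, 0.6081, 0.2301]), 'tcp_rot': array([ 0.3488,  1.5428, -0.352 ]), 'wrist_force': array([ 0.2731, -0.3961,  0.7543]), 'torque': array([ 0.0127,  0.0445, -0.047 ]), 'width': 0.9961250237652735}
```

View pics/top0.png

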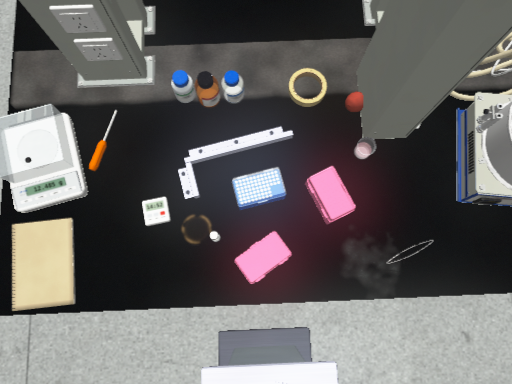

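View pics/scene0.png

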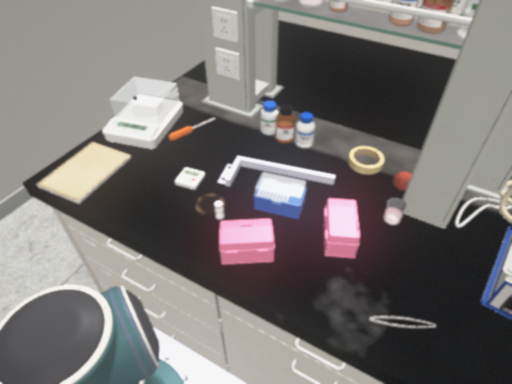

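Candidates for the box: blue/clear at top (259,187), pink at (330,194) and (263,257). Only the blue one fits. I'll crop in on it, and also check the ring (197,229) and the cup (365,148) for the beaker.

Run:
```python
import cv2,numpy as np
a=cv2.imread("pics/top0.png")[115:275,130:390]; b=cv2.imread("pics/scene0.png")[140:270,160:420]
cv2.imwrite("pics/crop0.png",np.vstack([cv2.resize(x,None,fx=2.05,fy=2.05,interpolation=cv2.INTER_CUBIC) for x in(a,b)]))
```

```text
(no output)
```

View pics/crop0.png

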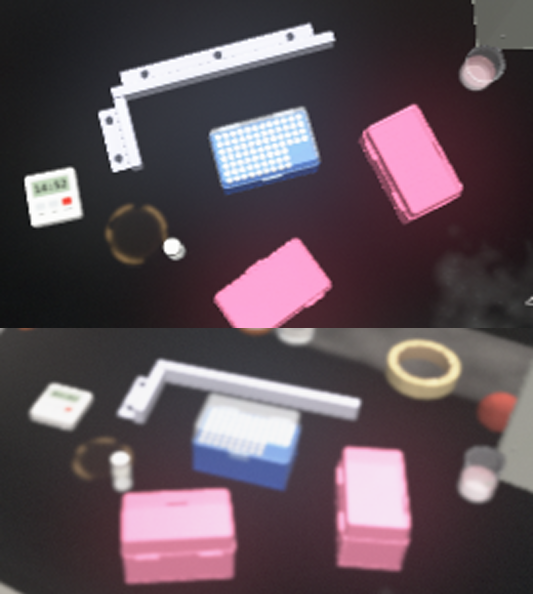

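The blue box is at crop (265,148), and it's the only blue one with a clear lid. The vial is at crop (174,248), the beaker at (482,68), and the brown ring is a flat stain. Next I'll take coarse measurements.

```bash
cat > h.py <<'E'
import numpy as np,cv2
from scipy.spatial.transform import Rotation as R
from workcell import monitor, imaging
np.set_printoptions(precision=4,suppress=True)
def cast(uv,z,P,T):
    uv=np.atleast_2d(uv).astype(float)
    d=np.c_[(uv[:,0]-P["cx"])/P["fx"],(uv[:,1]-P["cy"])/P["fy"],np.ones(len(uv))]@T[:3,:3].T
    o=T[:3,3]; return o+d*((z-o[2])/d[:,2])[:,None]
def proj(X,P,T):
    c=(np.atleast_2d(X)-T[:3,3])@T[:3,:3]; return np.c_[c[:,0]/c[:,2]*P["fx"]+P["cx"],c[:,1]/c[:,2]*P["fy"]+P["cy"]]
def tcp(s):
    M=np.eye(4);M[:3,:3]=R.from_rotvec(s["tcp_rot"]).as_matrix();M[:3,3]=s["tool_pos"];return M
def totool(s,v): return R.from_rotvec(s["tcp_rot"]).inv().apply(v)
E
python3 - <<'E'
from h import *
P=imaging.camera_params("top");T=P["T"];im=cv2.imread("pics/top0.png")
c=lambda x,y:(130+x/2.05,115+y/2.05)
pr=lambda n,uv,z:print(n,cast(uv,z,P,T)[:,:2].tolist() if 0 else cast(uv,z,P,T)[:,:2].round(3).ravel())
pr("box top corners",[c(209,128),c(306,107),c(320,160),c(222,188)],.074)
pr("rail ends top",[c(114,88),c(333,36)],.026)
pr("rail inner bottom",[c(122,96),c(333,43)],.0)
pr("short",[c(126,92),c(141,165)],.026)
pr("vial",[c(173,246)],.049);pr("timer",[c(53,197)],.016);pr("beaker",[c(482,68)],.03)
pr("pinks",[c(300,240),c(330,285),c(235,325),c(216,296),c(362,130),c(415,106)],.074)
h=cv2.cvtColor(im,cv2.COLOR_BGR2HSV);m=cv2.inRange(h,(100,60,60),(125,255,255));m[:,:200]=0;m[:,400:]=0;m[:150]=0;m[230:]=0
m=cv2.morphologyEx(m,cv2.MORPH_CLOSE,np.ones((7,7)))
k=max(cv2.findContours(m,0,1)[0],key=cv2.contourArea);print(cv2.minAreaRect(k))
s=monitor.read_state();print(tcp(s))
E
```

```text
box top corners [ 0.59   0.069  0.61  -0.045  0.546 -0.058  0.518  0.056]
rail ends top [ 0.657  0.186  0.713 -0.087]
rail inner bottom [ 0.654  0.18   0.713 -0.089]
short [0.651 0.172 0.559 0.155]
vial [0.457 0.116]
timer [0.526 0.263]
beaker [ 0.662 -0.267]
pinks [ 0.454 -0.03   0.402 -0.061  0.362  0.047  0.395  0.067  0.58  -0.109
  0.606 -0.173]
((259.1375732421875, 189.1580352783203), (30.984874725341797, 49.60078811645508), 75.52970886230469)
[[-0.001   0.4321  0.9018  0.2914]
 [-0.0019  0.9018 -0.4321  0.6081]
 [-1.     -0.0021 -0.0001  0.2301]
 [ 0.      0.      0.      1.    ]]
```

Emit:
{"op": "jog_arm", "data": {
  "rows": [
    [-0.02,-0.09,0.12,-0.16,0,0,60],
    [-0.02,-0.18,0.24,-0.32,0,0,60],
    [-0.02,-0.37,0.477,-0.65,0,0,60],
    [-0.02,-0.37,0.477,-0.65,0,0,60],
    [-0.02,-0.37,0.477,-0.65,0,0,60],
    [-0.02,-0.37,0.477,-0.65,0,0,60],
    [-0.02,-0.37,0.477,-0.65,0,0,60],
    [-0.02,-0.37,0.477,-0.65,0,0,60],
    [-0.02,-0.37,0.477,-0.65,0,0,60],
    [-0.02,-0.37,0.477,-0.65,0,0,60],
    [-0.02,-0.37,0.477,-0.65,0,0,60],
    [-0.02,-0.37,0.477,-0.65,0,0,60],
    [-0.02,-0.37,0.477,-0.65,0,0,60],
    [-0.02,-0.37,0.477,-0.65,0,0,60],
    [-0.02,-0.37,0.477,-0.65,0,0,60],
    [-0.02,-0.37,0.477,-0.65,0,0,60],
    [-0.02,-0.37,0.477,-0.65,0,0,60],
    [-0.02,-0.37,0.477,-0.65,0,0,60]
  ]
}}

```text
time: 1.9
tool_pos: [0.5613, 0.0696, 0.2508]
tcp_rot: [-0.162, 1.566, 0.16]
wrist_force: [-0.8, 0.6, 0.7]
width: 0.597
```

Run:
```python
from h import *
s=monitor.read_state();im=imaging.read_camera("wrist");cv2.imwrite("pics/w1.png",im)
np.save("w1.npy",tcp(s));print(tcp(s),s["q"],s["width"])
cv2.imwrite("pics/w1v.png",cv2.resize(im,None,fx=1.5,fy=1.5,interpolation=cv2.INTER_CUBIC))
```

```text
[[-0.001  -0.2037  0.979   0.5613]
 [-0.0017  0.979   0.2037  0.0696]
 [-1.     -0.0015 -0.0013  0.2508]
 [ 0.      0.      0.      1.    ]] [ 0.0803  0.0463  1.8172 -0.0017  1.2792 -1.6951] 0.5965093437293894
```

View pics/w1v.png

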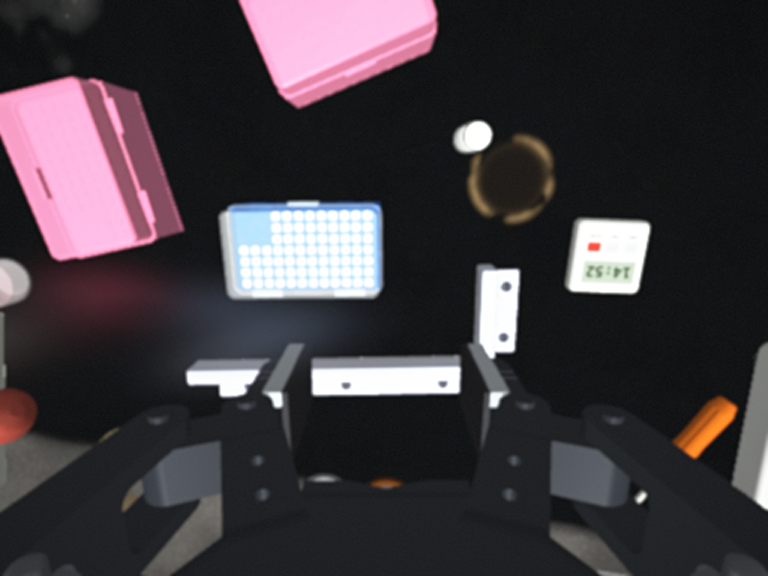

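Run:
```python
from h import *
P=imaging.camera_params("wrist");M=np.load("w1.npy");T=M@P["T_tool_cam"]
f=lambda n,uv,z:print(n,z,cast(np.array(uv)/1.5,z,P,T)[:,:2].round(4).tolist())
print(T[:3,3])
for z in(.074,.05,0):f("box L-far,R-far,L-near,R-near",[(231,299),(382,297),(220,211),(382,203)],z)
f("rail face top edge R, L",[(188,363),(460,357)],.026);f("rail bot",[(190,372)],0)
f("short: bot-inner near, far; top-inner",[(477,266),(477,340),(492,270),(495,355)],.026)
f("same z0",[(477,266),(477,340)],0)
f("vial",[(478,136)],.049);f("timer L",[(570,290)],.016)
g=cv2.cvtColor(cv2.imread("pics/w1.png"),6)
print("col 150 rail",g[225:275,140]);print("col 220 rail",g[225:275,225])
print("row 205 short",g[205,305:350]);print("row 220 short",g[222,305:350])
print("row 165 box L",g[165,140:165],"R",g[165,245:265]);print("col 200 box far",g[185:210,200],"near",g[125:150,230])
```

```text
[0.4964 0.0561 0.3931]
box L-far,R-far,L-near,R-near 0.074 [[0.613, -0.0406], [0.5878, 0.0721], [0.5483, -0.0559], [0.5187, 0.0579]]
box L-far,R-far,L-near,R-near 0.05 [[0.6218, -0.0478], [0.5947, 0.0734], [0.5522, -0.0643], [0.5204, 0.058]]
box L-far,R-far,L-near,R-near 0 [[0.6401, -0.063], [0.609, 0.0759], [0.5604, -0.0819], [0.5239, 0.0583]]
rail face top edge R, L 0.026 [[0.6997, -0.0868], [0.6428, 0.1558]]
rail bot 0 [[0.7234, -0.0941]]
short: bot-inner near, far; top-inner 0.026 [[0.5576, 0.149], [0.6236, 0.1666], [0.5584, 0.1626], [0.6344, 0.1865]]
same z0 0 [[0.5619, 0.1556], [0.6326, 0.1745]]
vial 0.049 [[0.4576, 0.1183]]
timer L 0.016 [[0.5635, 0.2389]]
col 150 rail [ 54  55  56  56  58  58  57  59  57  58  56  57  56  60  80 111 130 136
 137 135 136 161 218 248 252 252 252 252 254 255 243 160  74  32  30  31
  30  28  26  23  27  25  24  21  22  22  21  20  23  21]
col 220 rail [ 41  41  38  36  36  37  36  33  35  32  31  30  48  87 118 134 140 140
 140 147 188 238 252 253 253 254 254 254 254 254 254 255 255 254 254 255
 255 241 140  50  16  18  21  18  20  16  20  21  20  23]
row 205 short [ 20  22  21  24  19  21  20  20  21  19  31  66 103 121 137 192 249 255
 255 254 254 254 254 254 253 252 252 253 253 253 253 254 254 254 254 254
 254 255 255 222 115  36  16  20  21]
row 220 short [ 19  20  19  21  17  18  21  19  17  22  50  90 115 128 176 246 255 255
 254 254 254 254 254 254 253 253 255 250 225 180 161 165 197 240 255 255
 255 251 190  92  29  17  20  21  19]
row 165 box L [ 22  21  21  18  19  19  23  64 119 159 181 190 205 223 223 216 212 210
 218 242 255 255 255 255 254] R [255 255 255 244 227 214 190 169 155 120  64  26  20  19  23  23  21  22
  20  21]
col 200 box far [246 254 255 255 255 255 248 227 224 231 233 219 185 138  81  46  41  44
  46  48  50  50  53  54  54] near [ 22  19  20  19  22  20  21  18  28  56 103 147 160 151 173 237 255 255
 255 255 255 254 244 251 255]
```

Run:
```python
from h import *
P=imaging.camera_params("wrist");M=np.load("w1.npy");T=M@P["T_tool_cam"]
c=lambda uv,z:cast(uv,z,P,T)[:,:2]
a=c([(140,239.3),(225,237.8)],0);b=c([(140,246.2),(225,244.8)],.026);print("rail",a,b)
d=c([(316.5,205),(315.8,222)],0);e=c([(320,205),(319.5,222)],.026);print("short",d,e)
m=.5*(a+b);v=m[1]-m[0];t=np.arctan2(-v[0],v[1]);ys=.5*(d+e).mean(0) if 0 else ((d+e)/2).mean(0)
X=np.array([np.cos(t),np.sin(t)]);Y=np.array([-np.sin(t),np.cos(t)])
C=X*(m@X).mean()+Y*(ys@Y);print("yaw",np.degrees(t),"corner",C)
k=c([(154,199.3),(254.7,198),(147,141),(254.7,135.6)],.074)
print("box corners in stop",np.c_[(k-C)@X,(k-C)@Y],"centre",k.mean(0))
np.savez("stop.npz",C=C,t=t)
for n,p in(("vial",(.4576,.1183)),):print(n,(p-C)@X,(p-C)@Y)
```

```text
rail [[ 0.7054 -0.0762]
 [ 0.6774  0.0456]] [[ 0.7019 -0.0664]
 [ 0.6757  0.0481]]
short [[0.6012 0.1639]
 [0.6263 0.1695]] [[0.5933 0.1613]
 [0.6167 0.1669]]
yaw 12.895323780409834 corner [0.6474 0.1741]
box corners in stop [[-0.0815 -0.2016]
 [-0.0809 -0.0861]
 [-0.1476 -0.2018]
 [-0.1511 -0.0846]] centre [0.5671 0.0085]
vial -0.1975175619076953 -0.012039059855421806
```

Emit:
{"op": "jog_arm", "data": {
  "rows": [
    [0,-0.03,-0.04,-0.02,0,0,60],
    [0,-0.063,-0.074,-0.02,0,0,60],
    [0,-0.063,-0.074,-0.02,0,0,60],
    [0.04,-0.063,-0.074,-0.02,0,0,60],
    [0.08,-0.063,-0.074,-0.02,0,0,60],
    [0.12,-0.063,-0.074,-0.02,0,0,60],
    [0.16,-0.063,-0.074,-0.02,0,0,60],
    [0.195,-0.063,-0.074,-0.02,0,0,60],
    [0.215,-0.063,-0.074,-0.02,0,0,60],
    [0.23,-0.063,-0.074,-0.02,0,0,60],
    [0.235,-0.063,-0.074,-0.02,0,0,60],
    [0.235,-0.063,-0.074,-0.02,0,0,60]
  ]
}}

```text
time: 3.15
tool_pos: [0.5013, -0.0072, 0.0155]
tcp_rot: [-0.178, 1.566, 0.176]
wrist_force: [0.2, -0.6, -0.0]
width: 0.602
```

Run:
```python
from h import *
s=monitor.read_state();print(tcp(s),s["wrist_force"])
cv2.imwrite("pics/t2.png",cv2.resize(imaging.read_camera("scene")[100:300,140:420],None,fx=2.5,fy=2.5,interpolation=2))
```

```text
[[-0.0021 -0.2234  0.9747  0.5013]
 [-0.0016  0.9747  0.2234 -0.0072]
 [-1.     -0.001  -0.0024  0.0155]
 [ 0.      0.      0.      1.    ]] [ 0.1966 -0.6333 -0.013 ]
```

View pics/t2.png

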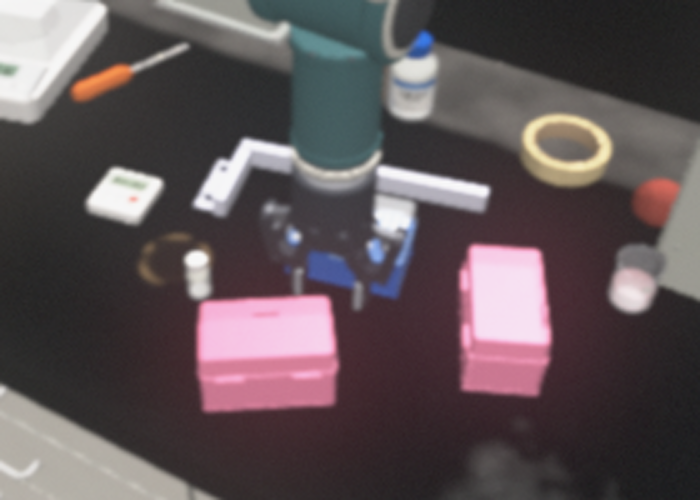

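The fingers, at crop (298,280) and (358,295), stand in front of the box and touch nothing. Now pushing towards the rail.

Emit:
{"op": "jog_arm", "data": {
  "rows": [
    [0,0,0.008,0,0,0,60],
    [0,0,0.015,0,0,0,60],
    [0,0,0.02,0,0,0,60],
    [0,0,0.025,0,0,0,60],
    [0,0,0.03,0,0,0,60],
    [0,0,0.035,0,0,0,60],
    [0,0,0.04,0,0,0,60],
    [0,0,0.046,0,0,0,60],
    [0,0,0.052,0,0,0,60],
    [0,0,0.058,0,0,0,60],
    [0,0,0.064,0,0,0,60],
    [0,0,0.07,0,0,0,60],
    [0,0,0.075,0,0,0,60],
    [0,0,0.08,0,0,0,60],
    [0,0,0.084,0,0,0,60],
    [0,0,0.087,0,0,0,60],
    [0,0,0.09,0,0,0,60]
  ]
}}

```text
time: 4.9
tool_pos: [0.5899, 0.0128, 0.0162]
tcp_rot: [-0.178, 1.564, 0.176]
wrist_force: [-0.6, 0.1, 1.2]
width: 0.597
```

Emit:
{"op": "jog_arm", "data": {
  "rows": [
    [0,0,0.002,0,0,0,60],
    [0,0,0.004,0,0,0,60],
    [0,0,0.005,0,0,0,60],
    [0,0,0.005,0,0,0,60]
  ]
}}

```text
time: 5.3
tool_pos: [0.595, 0.0139, 0.0163]
tcp_rot: [-0.178, 1.564, 0.176]
wrist_force: [-0.9, 0.1, 0.0]
width: 0.599
```

Emit:
{"op": "jog_arm", "data": {
  "rows": [
    [0,0,0.001,0,0,0,60],
    [0,0,0.002,0,0,0,60],
    [0,0,0.003,0,0,0,60],
    [0,0,0.004,0,0,0,60]
  ]
}}

```text
time: 5.7
tool_pos: [0.599, 0.0149, 0.0163]
tcp_rot: [-0.178, 1.564, 0.176]
wrist_force: [-0.7, -0.2, 0.0]
width: 0.6
```

Run:
```python
from h import *
print(monitor.read_state()["wrist_force"])
a=imaging.read_camera("wrist");b=imaging.read_camera("top");cv2.imwrite("pics/w3.png",a)
cv2.imwrite("pics/v3.png",np.vstack([cv2.resize(a[:200],(768,300)),cv2.resize(b[110:240,130:390],(600,300),interpolation=2).copy() if 0 else cv2.resize(b[120:220,134:390],(768,300),interpolation=2)]))
```

```text
[-0.7381 -0.2116  0.0025]
```

View pics/v3.png

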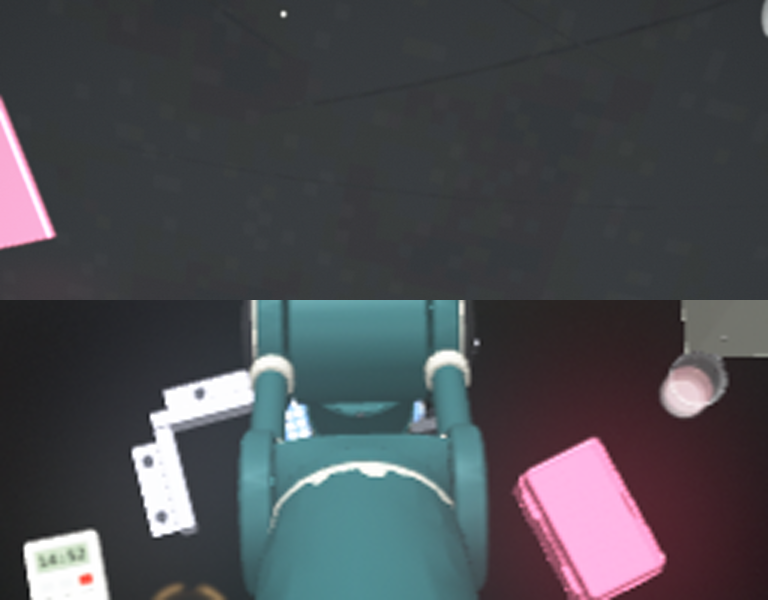

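The box, seen at (300,420) and (420,415), has moved with the fingers. I'll continue gently until the force rises.

Emit:
{"op": "jog_arm", "data": {
  "rows": [
    [0,0,0.001,0,0,0,60],
    [0,0,0.002,0,0,0,60],
    [0,0,0.003,0,0,0,60]
  ]
}}

```text
time: 6.1
tool_pos: [0.5992, 0.0153, 0.0155]
tcp_rot: [-0.177, 1.57, 0.175]
wrist_force: [-10.6, -1.4, 5.4]
width: 0.603
```

Emit:
{"op": "jog_arm", "data": {
  "rows": [
    [0,0,0.001,0,0,0,60],
    [0,0,0.002,0,0,0,60]
  ]
}}

```text
time: 6.3
tool_pos: [0.5989, 0.0154, 0.015]
tcp_rot: [-0.177, 1.575, 0.175]
wrist_force: [-9.5, -1.5, 4.6]
width: 0.604
```

Emit:
{"op": "jog_arm", "data": {
  "rows": [
    [0,0,0.001,0,0,0,60],
    [0,0,0.002,0,0,0,60]
  ]
}}

```text
time: 6.5
tool_pos: [0.5986, 0.0155, 0.0144]
tcp_rot: [-0.177, 1.579, 0.175]
wrist_force: [-11.3, -2.3, 5.3]
width: 0.598
```

It's against the rail at about 10 N. Backing off, then going over to the right end.

Emit:
{"op": "jog_arm", "data": {
  "rows": [
    [0,0,-0.015,0,0,0,60],
    [0,0,-0.035,0,0,0,60],
    [-0.03,0,-0.035,0,0,0,60],
    [-0.07,0,-0.035,0,0,0,60],
    [-0.11,0,-0.035,0,0,0,60],
    [-0.15,0,-0.035,0,0,0,60],
    [-0.15,0,-0.035,0,0,0,60]
  ]
}}

```text
time: 7.2
tool_pos: [0.573, 0.0082, 0.1731]
tcp_rot: [-0.178, 1.564, 0.174]
wrist_force: [0.7, 0.1, 1.0]
width: 0.595
```

Run:
```python
from h import *
s=monitor.read_state();M=tcp(s);print(M,s["wrist_force"])
d=np.load("stop.npz");t=12.9*np.pi/180;X=np.array([np.cos(t),np.sin(t),0]);Y=np.array([-np.sin(t),np.cos(t),0])
G=np.c_[[0,0,-1],X,-Y];print("rotvec",R.from_matrix(M[:3,:3].T@G).as_rotvec())
for z in(.15,.031):
  p=np.r_[d["C"],z]-.036*X-.236*Y;print(p,totool(s,p-s["tool_pos"]))
```

```text
[[ 0.0003 -0.2221  0.975   0.573 ]
 [-0.0029  0.975   0.2221  0.0082]
 [-1.     -0.0028 -0.0004  0.1731]
 [ 0.      0.      0.      1.    ]] [0.6873 0.1055 1.0353]
rotvec [1.5696 0.0019 0.0025]
[ 0.665 -0.064  0.15 ] [ 0.0233 -0.0907  0.0737]
[ 0.665 -0.064  0.031] [ 0.1423 -0.0904  0.0737]
```

Emit:
{"op": "jog_arm", "data": {
  "rows": [
    [0,-0.03,0.02,0.14,0,0,35],
    [0,-0.06,0.05,0.28,0,0,35],
    [0,-0.0905,0.074,0.42,0,0,35],
    [0,-0.0905,0.074,0.56,0,0,35],
    [0,-0.0905,0.074,0.7,0,0,35],
    [0,-0.0905,0.074,0.84,0,0,35],
    [0,-0.0905,0.074,0.98,0,0,35],
    [0,-0.0905,0.074,1.12,0,0,35],
    [0,-0.0905,0.074,1.26,0,0,35],
    [0,-0.0905,0.074,1.4,0,0,35],
    [0,-0.0905,0.074,1.5,0,0,35],
    [0,-0.0905,0.074,1.57,0,0,35],
    [0,-0.0905,0.074,1.57,0,0,35],
    [0,-0.0905,0.074,1.57,0,0,35]
  ]
}}

```text
time: 8.6
tool_pos: [0.6656, -0.0635, 0.1729]
tcp_rot: [1.039, 1.306, -1.042]
wrist_force: [-0.7, 0.5, -0.6]
width: 0.351
```

Run:
```python
from h import *
s=monitor.read_state();print(tcp(s),s["q"],s["width"]);np.save("w4.npy",tcp(s))
a=imaging.read_camera("wrist");cv2.imwrite("pics/w4.png",a);cv2.imwrite("pics/w4v.png",cv2.resize(a,None,fx=1.5,fy=1.5,interpolation=2))
```

```text
[[ 0.0007  0.9745  0.2246  0.6656]
 [-0.0028  0.2246 -0.9744 -0.0635]
 [-1.      0.      0.0029  0.1729]
 [ 0.      0.      0.      1.    ]] [-0.131   0.2908  1.6798 -0.0029  1.17   -0.3564] 0.3511352586905885
```

View pics/w4v.png

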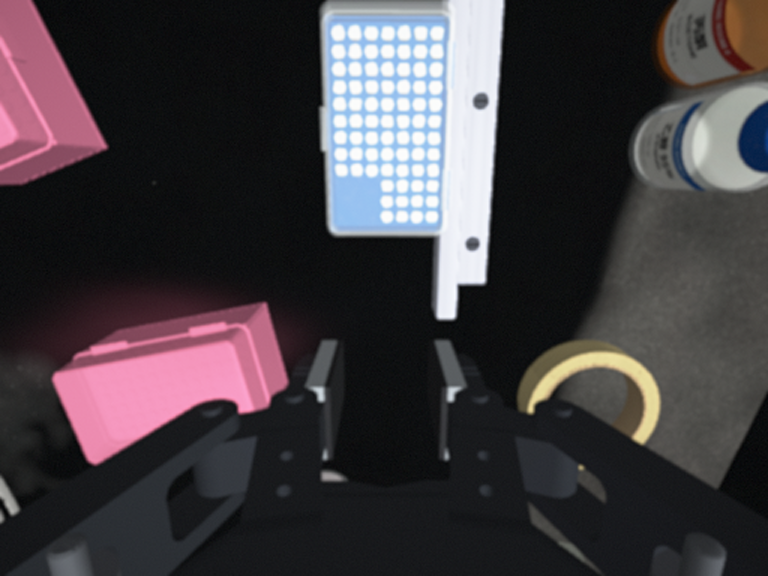

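The box at (388,120) lies along the rail, with its right end at row 236 and the fingers beyond it. The pink box's nearest corner is at (286,385).

Run:
```python
from h import *
P=imaging.camera_params("wrist");M=np.load("w4.npy");T=M@P["T_tool_cam"];C=np.load("stop.npz")["C"]
t=12.9*np.pi/180;X=np.array([np.cos(t),np.sin(t)]);Y=np.array([-np.sin(t),np.cos(t)])
f=lambda n,uv,z:(lambda k:print(n,np.c_[(k-C)@X,(k-C)@Y]))(cast(np.array(uv)/1.5,z,P,T)[:,:2])
f("box right end / sides",[(332,234),(443,236),(323,20),(451,10)],.074);f("pink",[(285,385),(268,305)],.074);f("pink0",[(288,385),(268,305)],0)
f("tcp",[proj(M[:3,3],P,T)[0]*1.5],M[2,3]);f("rail end",[(433,318),(458,318)],.026)
```

```text
box right end / sides [[-0.0648 -0.2037]
 [-0.0032 -0.2047]
 [-0.066  -0.0985]
 [-0.0034 -0.094 ]]
pink [[-0.0963 -0.2962]
 [-0.1031 -0.245 ]]
pink0 [[-0.1125 -0.3351]
 [-0.1238 -0.2682]]
tcp [[-0.0354 -0.2357]]
rail end [[-0.0016 -0.2694]
 [ 0.016  -0.2694]]
```

Emit:
{"op": "jog_arm", "data": {
  "rows": [
    [0.04,0,0,0,0,0,35],
    [0.075,0,0,0,0,0,35],
    [0.095,0,0,0,0,0,35],
    [0.11,0,0,0,0,0,35],
    [0.12,0,0,0,0,0,35],
    [0.128,0,0,0,0,0,35],
    [0.128,0,0,0,0,0,35]
  ]
}}

```text
time: 9.35
tool_pos: [0.6654, -0.0639, 0.0445]
tcp_rot: [1.039, 1.306, -1.042]
wrist_force: [-1.0, -0.0, -0.1]
width: 0.351
```

Emit:
{"op": "jog_arm", "data": {
  "rows": [
    [0,0,-0.008,0,0,0,35],
    [0,0,-0.014,0,0,0,35],
    [0,0,-0.02,0,0,0,35],
    [0,0,-0.025,0,0,0,35],
    [0,0,-0.03,0,0,0,35],
    [0,0,-0.035,0,0,0,35],
    [0,0,-0.04,0,0,0,35],
    [0,0,-0.046,0,0,0,35],
    [0,0,-0.052,0,0,0,35],
    [0,0,-0.058,0,0,0,35],
    [0,0,-0.064,0,0,0,35],
    [0,0,-0.07,0,0,0,35],
    [0,0,-0.076,0,0,0,35],
    [0,0,-0.082,0,0,0,35],
    [0,0,-0.087,0,0,0,35],
    [0,0,-0.092,0,0,0,35],
    [0,0,-0.096,0,0,0,35],
    [0,0,-0.1,0,0,0,35],
    [0,0,-0.1,0,0,0,35]
  ]
}}

```text
time: 11.25
tool_pos: [0.6426, 0.0344, 0.0441]
tcp_rot: [1.039, 1.307, -1.042]
wrist_force: [0.8, -0.7, 0.4]
width: 0.352
```

Run:
```python
from h import *
s=monitor.read_state();print(tcp(s),s["wrist_force"],s["torque"])
b=imaging.read_camera("scene");cv2.imwrite("pics/v5.png",cv2.resize(b[110:270,150:410],None,fx=3,fy=3,interpolation=2))
```

```text
[[-0.0006  0.9744  0.2248  0.6426]
 [-0.002   0.2248 -0.9744  0.0344]
 [-1.     -0.001   0.0018  0.0441]
 [ 0.      0.      0.      1.    ]] [ 0.811  -0.7071  0.4202] [ 0.0033  0.0468 -0.0265]
```

View pics/v5.png

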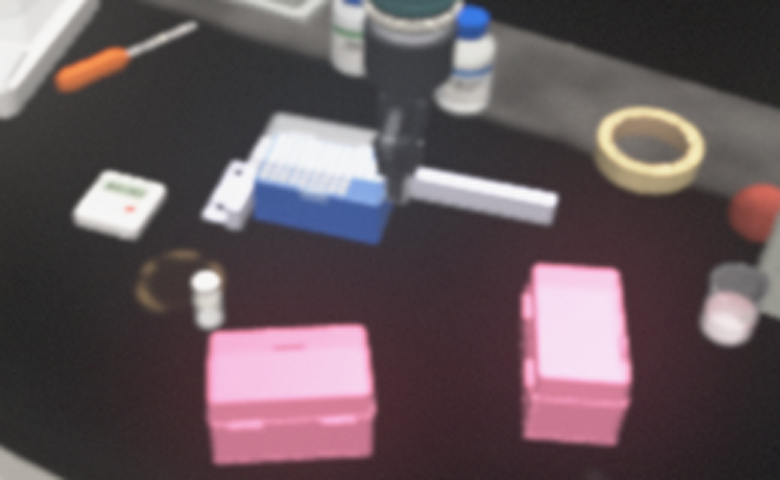

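The box at (320,190) is a few mm short of the stop. The vial, timer and pink boxes haven't moved. I'll push gently to contact.

Emit:
{"op": "jog_arm", "data": {
  "rows": [
    [0,0,-0.001,0,0,0,35],
    [0,0,-0.002,0,0,0,35],
    [0,0,-0.003,0,0,0,35],
    [0,0,-0.004,0,0,0,35],
    [0,0,-0.005,0,0,0,35]
  ]
}}

```text
time: 11.8
tool_pos: [0.6411, 0.0392, 0.0437]
tcp_rot: [1.039, 1.308, -1.043]
wrist_force: [0.8, -1.3, -0.4]
width: 0.346
```

Emit:
{"op": "jog_arm", "data": {
  "rows": [
    [0,0,-0.001,0,0,0,35],
    [0,0,-0.002,0,0,0,35],
    [0,0,-0.003,0,0,0,35]
  ]
}}

```text
time: 12.1
tool_pos: [0.6409, 0.0404, 0.0441]
tcp_rot: [1.036, 1.306, -1.043]
wrist_force: [-0.5, -9.4, 2.8]
width: 0.35
```

Emit:
{"op": "jog_arm", "data": {
  "rows": [
    [0,0,-0.001,0,0,0,35],
    [0,0,-0.002,0,0,0,35]
  ]
}}

```text
time: 12.3
tool_pos: [0.6409, 0.0405, 0.0445]
tcp_rot: [1.034, 1.303, -1.044]
wrist_force: [0.7, -10.6, 2.7]
width: 0.347
```

Emit:
{"op": "jog_arm", "data": {
  "rows": [
    [0,0,0.015,0,0,0,35],
    [0,0,0.035,0,0,0,35],
    [-0.03,0,0.035,0,0,0,35],
    [-0.07,0,0.035,0,0,0,35],
    [-0.11,0,0.035,0,0,0,35],
    [-0.15,0,0.035,0,0,0,35],
    [-0.19,0,0.0,0,0,0,35],
    [-0.2,0,-0.04,0,0,0,35],
    [-0.2,0,-0.06,0,0,0,35],
    [-0.2,0,-0.06,0,0,0,35],
    [-0.2,0,-0.06,0,0,0,35]
  ]
}}

```text
time: 13.4
tool_pos: [0.627, 0.1006, 0.2437]
tcp_rot: [1.033, 1.304, -1.044]
wrist_force: [-0.2, -0.3, -0.4]
width: 0.35
```

Run:
```python
from h import *
s=monitor.read_state();print(tcp(s));np.save("w6.npy",tcp(s))
a=imaging.read_camera("wrist");cv2.imwrite("pics/w6.png",a);cv2.imwrite("pics/w6v.png",cv2.resize(a[20:320,120:440],None,fx=2,fy=2,interpolation=2))
```

```text
[[-0.0005  0.9739  0.2269  0.627 ]
 [-0.0077  0.2269 -0.9739  0.1006]
 [-1.     -0.0022  0.0074  0.2437]
 [ 0.      0.      0.      1.    ]]
```

View pics/w6v.png

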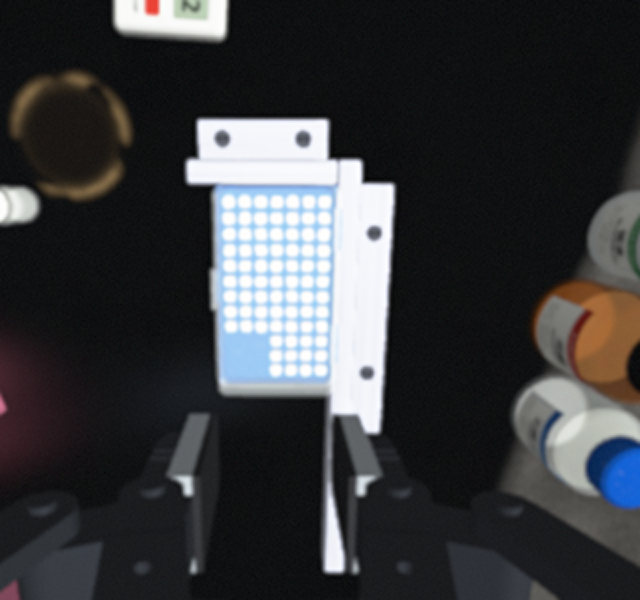

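Run:
```python
from h import *
P=imaging.camera_params("wrist");M=np.load("w6.npy");T=M@P["T_tool_cam"];C=np.load("stop.npz")["C"]
t=12.9*np.pi/180;X=np.array([np.cos(t),np.sin(t)]);Y=np.array([-np.sin(t),np.cos(t)])
f=lambda n,uv,z:(lambda k:print(n,np.c_[(k-C)@X,(k-C)@Y]))(cast(np.array(uv)/2+[120,20],z,P,T)[:,:2])
f("near side L,R",[(214,195),(220,390)],.074);f("right end",[(222,394),(328,393)],.074)
f("rail outer/inner, short inner",[(361,170),(355,405),(325,520)],.026);f("short",[(190,184),(336,184)],.026)
g=cv2.cvtColor(cv2.imread("pics/w6.png"),6)
for v in(120,160,205):print("row",v,g[v,215:232],g[v,276:305])
for u in(240,270):print("col",u,g[95:120,u],g[205:222,u])
```

```text
near side L,R [[-0.0677 -0.0059]
 [-0.0668 -0.1134]]
right end [[-0.0657 -0.1158]
 [-0.0052 -0.1149]]
rail outer/inner, short inner [[ 0.015   0.0079]
 [ 0.0177 -0.141 ]
 [ 0.0003 -0.2273]]
short [[-0.0867 -0.0006]
 [ 0.0004 -0.0002]]
row 120 [ 16  12  16  19  15  16  19  14  13  24  72 129 170 195 199 216 243] [252 235 222 243 253 254 254 254 253 233 195 195 229 248 250 247 247 246
 247 248 248 249 247 245 245 246 247 248 248]
row 160 [ 15  17  16  15  17  13  16  13  16  57 121 178 200 207 205 203 221] [239 224 241 253 254 254 254 251 230 196 205 235 248 247 245 244 245 246
 247 247 247 246 245 245 246 246 245 245 246]
row 205 [ 25  26  26  25  26  26  27  28  29  28  27  26  57 105 155 191 197] [225 238 252 254 254 255 251 227 196 214 241 246 242 242 244 245 246 246
 246 246 245 245 242 215 152 107  95  97  98]
col 240 [245 245 246 243 233 231 241 247 249 249 248 247 245 246 247 244 224 176
 162 179 191 200 218 241 251] [193 194 192 189 185 186 189 197 195 179 165 148 111  67  33  24  24]
col 270 [246 247 246 243 231 228 240 248 250 251 250 249 248 248 248 246 230 186
 164 179 192 194 196 204 212] [246 239 222 199 186 184 187 194 192 179 166 149 117  73  35  18  19]
```

Readings agree with home: the lid edges are inset about 3 mm evenly and the yaw is within 0.5°. A sub-mm gap at the rail would be hidden under the lid, so I'll do one gentle two-finger re-seating push in x.

Run:
```python
from h import *
s=monitor.read_state();M=tcp(s)
C=np.load("stop.npz")["C"];t=12.9*np.pi/180;X=np.array([np.cos(t),np.sin(t),0]);Y=np.array([-np.sin(t),np.cos(t),0])
print(R.from_matrix(M[:3,:3].T@np.c_[[0,0,-1],Y,X]).as_rotvec())
for z in(.244,.02):
  p=np.r_[C,z]-.108*X-.061*Y;print(p,totool(s,p-s["tool_pos"]))
```

```text
[-1.5681  0.0038  0.008 ]
[0.5558 0.0905 0.244 ] [-0.0005 -0.0715 -0.007 ]
[0.5558 0.0905 0.02  ] [ 0.2235 -0.0709 -0.0087]
```

Emit:
{"op": "jog_arm", "data": {
  "rows": [
    [0,-0.03,-0.003,-0.14,0,0,40],
    [0,-0.0712,-0.008,-0.28,0,0,40],
    [0,-0.0712,-0.008,-0.42,0,0,40],
    [0,-0.0712,-0.008,-0.56,0,0,40],
    [0,-0.0712,-0.008,-0.7,0,0,40],
    [0,-0.0712,-0.008,-0.84,0,0,40],
    [0,-0.0712,-0.008,-0.98,0,0,40],
    [0,-0.0712,-0.008,-1.12,0,0,40],
    [0,-0.0712,-0.008,-1.26,0,0,40],
    [0,-0.0712,-0.008,-1.4,0,0,40],
    [0,-0.0712,-0.008,-1.5,0,0,40],
    [0,-0.0712,-0.008,-1.568,0.004,0.008,40],
    [0,-0.0712,-0.008,-1.568,0.004,0.008,40],
    [0,-0.0712,-0.008,-1.568,0.004,0.008,40]
  ]
}}

```text
time: 14.85
tool_pos: [0.5558, 0.0906, 0.2429]
tcp_rot: [-0.174, 1.565, 0.174]
wrist_force: [0.0, 0.3, 1.0]
width: 0.399
```

Run:
```python
from h import *
s=monitor.read_state();M=tcp(s);print(M)
C=np.load("stop.npz")["C"];t=12.9*np.pi/180;X=np.array([np.cos(t),np.sin(t),0]);Y=np.array([-np.sin(t),np.cos(t),0])
print(R.from_matrix(M[:3,:3].T@np.c_[[0,0,-1],Y,X]).as_rotvec())
p=np.r_[C,.02]-.108*X-.061*Y;print(p,totool(s,p-s["tool_pos"]))
```

```text
[[-0.0013 -0.2201  0.9755  0.5558]
 [-0.0002  0.9755  0.2201  0.0906]
 [-1.      0.0001 -0.0013  0.2429]
 [ 0.      0.      0.      1.    ]]
[-0.0032 -0.0013 -0.0001]
[0.5558 0.0905 0.02  ] [ 0.2229 -0.0001  0.0003]
```

Emit:
{"op": "jog_arm", "data": {
  "rows": [
    [0.04,0,0,0,0,0,40],
    [0.08,0,0,0,0,0,40],
    [0.12,0,0,0,0,0,40],
    [0.155,0,0,0,0,0,40],
    [0.185,0,0,0,0,0,40],
    [0.205,0,0,0,0,0,40],
    [0.217,0,0,0,0,0,40],
    [0.222,0,0,0,0,0,40],
    [0.222,0,0,0,0,0,40],
    [0.222,0,0.008,0,0,0,40],
    [0.222,0,0.014,0,0,0,40],
    [0.222,0,0.018,0,0,0,40],
    [0.222,0,0.02,0,0,0,40],
    [0.222,0,0.021,0,0,0,40],
    [0.222,0,0.022,0,0,0,40]
  ]
}}

```text
time: 16.35
tool_pos: [0.577, 0.0954, 0.0209]
tcp_rot: [-0.174, 1.565, 0.174]
wrist_force: [0.7, 0.5, -0.2]
width: 0.398
```

Emit:
{"op": "jog_arm", "data": {
  "rows": [
    [0,0,0.001,0,0,0,40],
    [0,0,0.002,0,0,0,40]
  ]
}}

```text
time: 16.55
tool_pos: [0.5787, 0.0958, 0.0208]
tcp_rot: [-0.174, 1.566, 0.174]
wrist_force: [0.9, 0.8, -0.1]
width: 0.399
```

Emit:
{"op": "jog_arm", "data": {
  "rows": [
    [0,0,0.001,0,0,0,40],
    [0,0,0.002,0,0,0,40]
  ]
}}

```text
time: 16.75
tool_pos: [0.5801, 0.0962, 0.0206]
tcp_rot: [-0.174, 1.567, 0.174]
wrist_force: [-1.8, -0.8, 0.8]
width: 0.401
```

Emit:
{"op": "jog_arm", "data": {
  "rows": [
    [0,0,0.001,0,0,0,40],
    [0,0,0.002,0,0,0,40]
  ]
}}

```text
time: 16.95
tool_pos: [0.5806, 0.0963, 0.0201]
tcp_rot: [-0.175, 1.57, 0.174]
wrist_force: [-6.5, -2.2, 2.0]
width: 0.4
```

Emit:
{"op": "jog_arm", "data": {
  "rows": [
    [0,0,0.001,0,0,0,40],
    [0,0,0.002,0,0,0,40]
  ]
}}

```text
time: 17.15
tool_pos: [0.5803, 0.0964, 0.0195]
tcp_rot: [-0.176, 1.575, 0.174]
wrist_force: [-8.8, -2.6, 4.4]
width: 0.403
```

Firm contact at the same TCP x as in the first push (-0.083 in the stop frame). Retracting clear and doing the final check.

Emit:
{"op": "jog_arm", "data": {
  "rows": [
    [0,0,-0.005,0,0,0,40],
    [0,0,-0.015,0,0,0,40],
    [0,0,-0.03,0,0,0,40],
    [-0.04,0,-0.03,0,0,0,40],
    [-0.09,0,-0.03,0,0,0,40],
    [-0.14,0,-0.03,0,0,0,40],
    [-0.19,0,-0.04,0,0,0,40],
    [-0.23,0,-0.08,0,0,0,40],
    [-0.23,0,-0.1,0,0,0,40],
    [-0.23,0,-0.1,0,0,0,40],
    [-0.23,0,-0.1,0,0,0,40]
  ]
}}

```text
time: 18.25
tool_pos: [0.4853, 0.0747, 0.2509]
tcp_rot: [-0.175, 1.573, 0.174]
wrist_force: [0.3, -0.2, -0.1]
width: 0.4
```

Run:
```python
from h import *
s=monitor.read_state();print(tcp(s)[:3,3],s["wrist_force"])
b=imaging.read_camera("scene")[120:250,150:350];a=imaging.read_camera("wrist")[60:290,80:430]
cv2.imwrite("pics/v7.png",np.vstack([cv2.resize(a,(456,300),interpolation=2),cv2.resize(b,(456,296),interpolation=2)]))
```

```text
[0.4853 0.0747 0.2509] [ 0.3369 -0.1675 -0.1208]
```

View pics/v7.png

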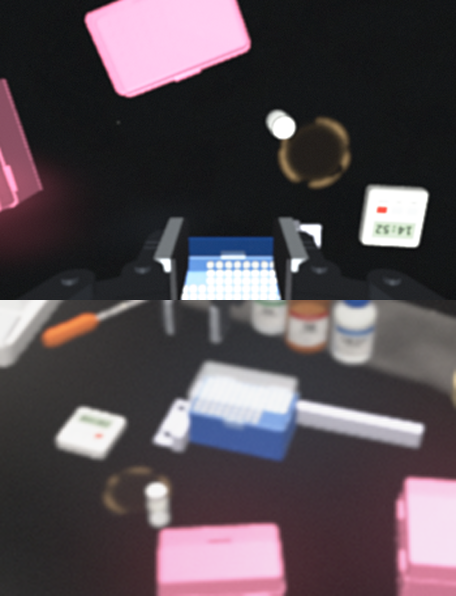

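The box at (245,410) sits in the corner, the vial at (157,505) and timer at (92,430) are untouched, and the arm is clear.

```bash
python3 -c "
from workcell import finish_job;print(finish_job())"
```

```text
the job is handed in; nothing more can be done
None
```

The blue box is in the inner corner of the L-stop, and the job is handed in at about 18.5 s of the 48 s allowed. I pushed it flat against the long rail with both fingers on its front, then slid it along the rail to the short stop from its right end. A last gentle push re-seated it against the rail.

**Contact:** Each push ended in a clear force rise of about 9–11 N. Both rail contacts came at the same tool position, about -83 mm in the stop frame.

**Position:** The wrist view before the re-seating push put the box at its home position within about 2 mm and 0.5°. The lid hides the actual gap at the rail, so that gap was judged only by the contact force. I did not measure the left end again after the last push; the final picture showed it still in the corner.

**Other things:** The vial and timer look unmoved in the final picture. The beaker was outside that last crop. It was still in place in the picture taken near the end of the slide, and the arm did not go near it after that. The arm ended clear of everything, with wrist force near zero.

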